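# Serve mandarins from the rocker-gate dispenser

### The arm

A 7-joint arm with a two-finger parallel gripper is mounted at the origin on the work surface. World frame = base frame: x ahead of the robot, y to its left, z up, the work surface at z = 0. Lengths are in mm, angles in rad, forces in N, time in s.
With the tool pointing down it reaches from about 400 to 875 mm from the base axis. Payload 4.4 kg.
Tool frame: the origin (TCP) lies at the very end of the fingers, on their centre line; the grasp point (between the pads) lies 19 mm behind it (ctrl.grip_depth is the distance from the TCP to the grasp point, in mm); z points along the fingers, x is the direction in which the jaws open and shut, and the axes are right-handed (so a half turn about z gives the same grasp; the last joint's range is limited). The gripper opens to 85 mm and grips with 20 to 120 N. Pads are 22 mm wide; open, the fingers measure 114 mm over their backs; the gripper's body (76 mm by 85 mm) begins 54 mm behind the grasp point. The pads swing forward as they close: fully open they stand 13 mm farther back than shut.
Start: joints at [-1.361, 0.628, 0.038, 1.517, -0.027, 0.996, -0.02], TCP at [176.981, 625.456, 231.313] pointing down, gripper open.
Joint ranges: [-3.06, 3.06], [-0.37, 2.12], [-1.25, 1.32], [0.18, 2.47], [-1.1, 4.24], [0.23, 1.98], [-2.94, 2.94]. Speed limits (rad/s): [2.57, 2.57, 3.14, 3.14, 3.14, 3.14, 3.14].

### API

Orientations are given as [roll, pitch, yaw] about the fixed x, y, z axes, in that order (R = Rz(yaw) Ry(pitch) Rx(roll)).
In Python, from cell import ctrl gives the robot as it stands.
- The arm moves only by the shell command python3 -m creep 'ROWS'. ROWS is JSON, a list of rows, each an object with "hand": the opening, from 0 (shut) to 1 (fully open); "travel": the shift along the tool's x, y, z in cm, a list of three; "angular": the turn, a rotation vector about the tool's x, y, z in degrees, a list of three. In form: [{"hand": hand, "travel": [tx, ty, tz], "angular": [rx, ry, rz]}, ...]. A call has 1 to 20 rows; each row is the pose to reach, as a shift and turn from the pose measured when the call began, along the tool's axes at that moment; what a row does not reach only later rows make up. A row lasts 1/10 s, in which the tool goes at most 50 mm and 8.59 degrees, less where a joint would pass 70% of its speed; a pose out of reach is approached as far as the arm can. A call with a gripper value outside its range is refused whole. The fingers move at their own pace and stop on an object; the grip force is fixed at half the most. Time passes only in rows, so rows that repeat a pose let the fingers close. It gives the time, the measured TCP pose, the force and the opening at its end, in the units of the state.
- ctrl.read_state(): the state, without advancing time (a new reading comes with each control period).
- ctrl.get_image(name): name is "scene" or "top" or "wrist"; returns a dict with "frame" (384x512x3 uint8, red, green, blue), "fx", "fy", "cx", "cy" (pixels), "D" ([k1, k2, p1, p2, k3] as OpenCV has them; the pictures are not rectified), "origin" and "orientation" of the camera in the world. Camera axes: x right, y down, z forward; pixel columns grow to the right and rows downward; lengths in mm; the calibration is good to about 2 mm. A picture is of the moment at which its call begins. There is no depth.
- ctrl.finish_job(): hands the job in, once; it reports no verdict.
Trained networks look in the newest picture that a camera, given by its name, has taken for a name from the list of things; names that differ only in an ending like _2 or _b are one class to them, and where a whole thing is asked for, a point or a joint stands for the part that bears it (a point fixed in the world has none). Each returns a list of dicts, best first, with "confidence" (0 to 1); they miss things now and then, are a little off and sometimes report something else, mostly with a low value. They report only what shows in the picture. A call takes as long as a camera call.
- ctrl.regions_of(camera, thing): "region" (384x512 bool, what is visible of it).
- ctrl.spot_point(camera, thing): "at" ([x, y, z] in mm, in world coordinates, good to about 4 mm: a listed point, or the origin of a listed thing).
The state is a dict: "clock": time; "qpos": joint angles; "qd": joint speeds; "tau": joint torques, N m; "eef_pos": TCP position; "tool_rot": TCP orientation; "force": force on the tool from outside, world axes, zero at the start; "torque": the same for the moment, N m; "width": finger opening in mm.
Only numpy, scipy, OpenCV 4.12 (cv2) and the standard library are available. Lean on these libraries where they do the work, as an engineer would, in place of code of your own. Each camera call takes 0.05 s, during which the arm holds its last target. There are 200 camera calls.

### The job

Serve the two small mandarins: press down the paddle of the dispenser that holds them, so that its gate lifts and both roll out into its catch tray, then let go so that the paddle comes back up and the gate shuts. Only the paddle and its lever are to be touched: do not touch or lift the fruit, do not handle the white gates, keep the large oranges shut in behind their gate, and leave everything else on the counter where it stands.

Things in the scene. Friction and masses are not known exactly. Their poses are not given: they have to be found in the camera images.
- lever_small (a joint): rocking lever of the small-fruit dispenser, rad: 0 at rest (paddle up, gate shut), grows as the paddle is pressed, hard stop at 0.55. Axis along the dispenser's x, 180 mm above its origin. Bar 18 mm wide, paddle on one end, gate on the other. A spring returns it; at the paddle's centre about 2 N starts it, 8 N reaches the stop. Gate clears a mandarin from 0.4 rad; both roll out within 1 s.
- lever_large (a joint): rocking lever of the large-fruit dispenser, rad: 0 at rest (paddle up, gate shut), grows as the paddle is pressed, hard stop at 0.55. Axis along the dispenser's x, 180 mm above its origin. Bar 18 mm wide, paddle on one end, gate on the other. A spring returns it; at the paddle's centre about 2 N starts it, 8 N reaches the stop. It is to stay at rest.
- paddle_small (a point): centre of the top face of the small-fruit dispenser's paddle, a flat black plate 34 (along the pivot axis) x 44 x 12 mm, 186 mm above the counter at rest. It moves with the lever: at the stop it is 58 mm lower, and about 13 mm nearer the post. Nothing stands over it.
- paddle_large (a point): centre of the top face of the large-fruit dispenser's paddle, a flat black plate 34 (along the pivot axis) x 44 x 12 mm, 186 mm above the counter at rest. It moves with the lever: at the stop it is 58 mm lower, and about 13 mm nearer the post. Nothing stands over it.
- dispenser_small: fixed steel fruit dispenser, two mandarins (small fruit) in its chute. Origin: on the counter under the pivot post. Own axes: z up; x up the chute, which falls towards -x to its catch tray; y from post to chute (chute and gate at y +100 mm, paddle centre at y -110). Base: x -190 to 170, y -30 to 155 mm. Chute walls up to 135 mm high, post 50 x 24 mm, 197 mm high. It may be the left or the right one.
- dispenser_large: fixed steel fruit dispenser, like the other, two oranges (large fruit) in its chute. Origin: on the counter under the pivot post. Own axes: z up; x up the chute, which falls towards -x to its catch tray; y from post to chute (chute and gate at y +100 mm, paddle centre at y -110). Base: x -190 to 170, y -30 to 155 mm. Chute walls up to 135 mm high, post 50 x 24 mm, 197 mm high.
- gate_small: white gate blade hanging upright from a pin on the lever's end, 44 mm wide, reaching 5 to 99 mm below the lever, across the mandarins' chute; origin at its top, on the lever's axis line, 100 mm from the pivot
- gate_large: white gate blade across the oranges' chute; origin as for gate_small
- tray_small (a point): middle of the inner floor of the small-fruit dispenser's catch tray, 6 mm above the counter, below the chute's mouth; the tray is 133 mm (dispenser's x) by 112 mm inside, with 66 mm walls (40 mm under the mouth)
- mandarin1: mandarin, orange-coloured ball 50 mm across, 70 g; first behind the gate; origin at its centre, about 25 mm above the tray floor once in the tray
- mandarin2: mandarin, orange-coloured ball 50 mm across, 70 g; second behind the gate; origin at its centre, about 25 mm above the tray floor once in the tray
- orange1: orange, ball of the same colour 66 mm across, 150 g; first behind the gate of the other dispenser; origin at its centre; stays there
- orange2: orange, ball of the same colour 66 mm across, 150 g; second behind the gate of the other dispenser; origin at its centre; stays there
- sauce_cup: small white cup 60 mm wide, 40 mm tall, beside the small-fruit dispenser's tray; a bystander, origin under its centre
- shaker: glass shaker jar, 44 mm wide, 75 mm tall, beside the large-fruit dispenser's tray; a bystander, origin under its centre
- spoon: steel serving spoon 190 mm long lying near the small-fruit dispenser; a bystander, origin at its middle
- squeeze_bottle: clear squeeze bottle, 60 mm wide, 170 mm tall, standing behind the large-fruit dispenser's paddle; a bystander, origin under its centre
- bowl: white bowl 120 mm wide, 50 mm tall, at the right front; a bystander, origin under its centre
- mug: white mug 76 mm wide, 85 mm tall, at the right; a bystander, origin under its centre

How it is judged (in metres and radians):
On the way, in this order (a step that is already met when the one before it is completed fails the run):
1. the mandarins' lever is pressed so that its gate is up (value of joint lever_small above 0.35 rad), for 0.1 s.
2. both mandarins have rolled into the catch tray (x of mandarin1 in the frame of tray_small between -0.075 and 0.075 m and y of mandarin1 in the frame of tray_small between -0.06 and 0.06 m and z of each of mandarin1, mandarin2 in the frame of tray_small below 0.05 m and x of mandarin2 in the frame of tray_small between -0.075 and 0.075 m and y of mandarin2 in the frame of tray_small between -0.06 and 0.06 m), for 0.2 s.
At the end, for the whole second after the job is handed in: Both mandarins lie at rest (under 50 mm/s) in the small-fruit dispenser's catch tray (within 75 x 60 mm of its middle, centres less than 50 mm above its floor), both levers are back at rest (below 0.06 rad), and both oranges are within 30 mm of where they started (all of step 2 and linear speed of each of mandarin1, mandarin2 below 0.05 m/s and value of joint each of lever_small, lever_large below 0.06 rad and distance of each of orange1, orange2 from where it was at the start of the episode below 0.03 m); the robot touches nothing.
It fails at once if the oranges' lever is pressed (over 0.15 rad) or an orange leaves its place (30 mm) (value of joint lever_large above 0.15 rad or distance of any of orange1, orange2 from where it was at the start of the episode above 0.03 m).
It fails at once if the robot touches a fruit (contact force between any of the fingers, the arm and mandarin1 above 0.5 N or contact force between any of the fingers, the arm and mandarin2 above 0.5 N or contact force between any of the fingers, the arm and orange1 above 0.5 N or contact force between any of the fingers, the arm and orange2 above 0.5 N).
It fails at once if the robot handles a gate blade (contact force between any of the fingers, the arm and gate_small above 0.5 N or contact force between any of the fingers, the arm and gate_large above 0.5 N).
It fails at once if a mandarin is lifted (height (world z) of any of mandarin1, mandarin2 above 0.14 m).
It fails at once if a bystander is moved by more than 30 mm (distance of any of sauce_cup, shaker, spoon, squeeze_bottle, bowl, mug from where it was at the start of the episode above 0.03 m).
It also fails if it takes over 32 s, if anything falls off the work surface, if the arm or the gripper's body presses on something with over 40 N, if the wrist force passes 120 N, or if a joint passes its speed limit or range.

## Working session

There is one attempt and no reset: what is moved stays moved. The work goes in short steps, Python scripts to look and compute and a shell command to move; the robot and the scene stay as the last step left them, time stands still between calls to the robot, and variables do not carry over. Pictures are saved under pics/ and viewed, about 8 in all and at most 12, crops included, and the job is handed in when it is done.

```bash
mkdir -p pics; python3 - <<'E'
from cell import ctrl
import cv2,numpy as np
ims=[]
for c in("scene","top"):
    i=ctrl.get_image(c); cv2.imwrite(f"pics/{c}1.png",i["frame"][:,:,::-1])
    for n in("paddle_small","paddle_large","dispenser_small","dispenser_large","gate_small","gate_large","mandarin1","orange1","tray_small","squeeze_bottle","spoon"):
        print(c,n,[(np.round(d["at"]).tolist(),round(d["confidence"],2)) for d in ctrl.spot_point(c,n)[:3]])
s=ctrl.read_state();print(s)
E
```

```text
scene paddle_small [([504.0, 160.0, 185.0], 0.92)]
scene paddle_large [([501.0, -305.0, 187.0], 0.59)]
scene dispenser_small [([474.0, 268.0, 2.0], 0.75)]
scene dispenser_large [([518.0, -193.0, -2.0], 0.82), ([504.0, -306.0, 185.0], 0.67)]
scene gate_small [([457.0, 362.0, 183.0], 0.68), ([480.0, 369.0, 86.0], 0.34)]
scene gate_large [([567.0, -97.0, 102.0], 0.74), ([356.0, 160.0, -1.0], 0.74), ([530.0, -97.0, 181.0], 0.68)]
scene mandarin1 [([484.0, 366.0, 91.0], 0.78), ([531.0, 381.0, 107.0], 0.67), ([502.0, -306.0, 184.0], 0.29)]
scene orange1 [([569.0, -98.0, 103.0], 0.79), ([636.0, -111.0, 116.0], 0.55)]
scene tray_small [([338.0, 340.0, 6.0], 0.61), ([569.0, -100.0, 101.0], 0.31)]
scene squeeze_bottle [([598.0, -305.0, -0.0], 0.97)]
scene spoon [([603.0, 202.0, -1.0], 0.83), ([501.0, 159.0, 186.0], 0.39)]
top paddle_small [([501.0, 162.0, 189.0], 0.81)]
top paddle_large [([500.0, -302.0, 184.0], 0.57)]
top dispenser_small [([478.0, 265.0, -1.0], 0.56), ([606.0, -483.0, 2.0], 0.3)]
top dispenser_large [([518.0, -194.0, 1.0], 0.86), ([337.0, 336.0, 4.0], 0.3), ([602.0, -303.0, -
[... 504 characters left out ...]
0], 0.69)]
{'clock': 1.2, 'qpos': array([-1.36079811,  0.62839119,  0.03848241,  1.51737484, -0.02697704,
        0.99627631, -0.02002893]), 'qd': array([-4.41791063e-04, -1.05892128e-03, -8.80422802e-05, -1.50424512e-03,
        1.72426084e-03,  6.45009392e-04,  9.98657155e-04]), 'tau': array([ 7.42388493e-04, -5.63290143e+01,  1.22573499e+00, -1.93783861e+01,
        1.10269288e-02,  1.62386310e-03, -2.24251704e-05]), 'eef_pos': array([176.98440467, 625.47931023, 231.32688586]), 'tool_rot': array([-3.14156315e+00, -6.75042161e-05,  1.29497145e+00]), 'force': array([-0.12064248,  0.65972533,  0.25835145]), 'torque': array([ 0.00377166,  0.00704522, -0.00945794]), 'width': 85.50745550284681}
```

View pics/scene1.png

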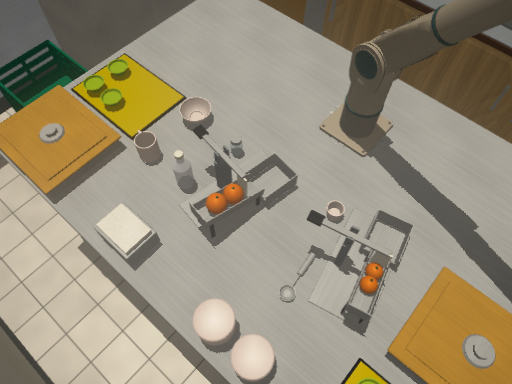

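View pics/top1.png

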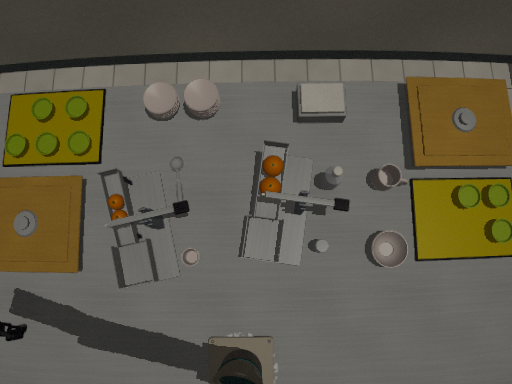

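The scene and top pictures agree: the smaller balls, top (116,202) and (120,215), are in the left dispenser. Its paddle shows at top (181,207), about (502,161,186), which fits the dispenser and gate poses and the stated 110 mm offset. I'll shut the hand, rise and move over the paddle, with tool x along the lever.

```bash
python3 -m creep '[{"hand":0,"travel":[0,0,-3],"angular":[0,0,0]},{"hand":0,"travel":[0,0,-3],"angular":[0,0,0]},{"hand":0,"travel":[-36,43.9,-3],"angular":[0,0,-28]},{"hand":0,"travel":[-36,43.9,-3],"angular":[0,0,-28]},{"hand":0,"travel":[-36,43.9,-3],"angular":[0,0,-28]},{"hand":0,"travel":[-36,43.9,-3],"angular":[0,0,-28]},{"hand":0,"travel":[-36,43.9,-3],"angular":[0,0,-28]},{"hand":0,"travel":[-36,43.9,-3],"angular":[0,0,-28]},{"hand":0,"travel":[-36,43.9,-3],"angular":[0,0,-28]},{"hand":0,"travel":[-36,43.9,-3],"angular":[0,0,-28]},{"hand":0,"travel":[-36,43.9,-3],"angular":[0,0,-28]},{"hand":0,"travel":[-36,43.9,-3],"angular":[0,0,-28]},{"hand":0,"travel":[-36,43.9,-3],"angular":[0,0,-28]},{"hand":0,"travel":[-36,43.9,-3],"angular":[0,0,-28]},{"hand":0,"travel":[-36,43.9,-3],"angular":[0,0,-28]},{"hand":0,"travel":[-36,43.9,-3],"angular":[0,0,-28]},{"hand":0,"travel":[-36,43.9,-3],"angular":[0,0,-28]},{"hand":0,"travel":[-36,43.9,-3],"angular":[0,0,-28]}]'
python3 - <<'E'
from cell import ctrl
import cv2,numpy as np
i=ctrl.get_image("wrist");cv2.imwrite("pics/w1.png",i["frame"][:,:,::-1])
print([(np.round(d["at"]).tolist(),round(d["confidence"],2)) for d in ctrl.spot_point("wrist","paddle_small")])
s=ctrl.read_state();print(s["eef_pos"],s["tool_rot"],s["force"],s["width"],s["qpos"])
E
```

```text
clock: 3.0
eef_pos: [500.6, 161.2, 261.3]
tool_rot: [-3.141, -0.001, 1.787]
force: [-0.5, 0.4, -0.0]
width: -0.2
[([496.0, 154.0, 188.0], 0.62)]
[500.80034071 160.67877818 261.34642185] [-3.14155346e+00 -3.27841176e-04  1.78590270e+00] [0.15565768 0.35836621 0.14542135] -0.10410475333762045 [-0.34927147  0.41459682 -0.02034871  1.82382601  0.01001654  0.90325938
  1.41180525]
```

View pics/w1.png

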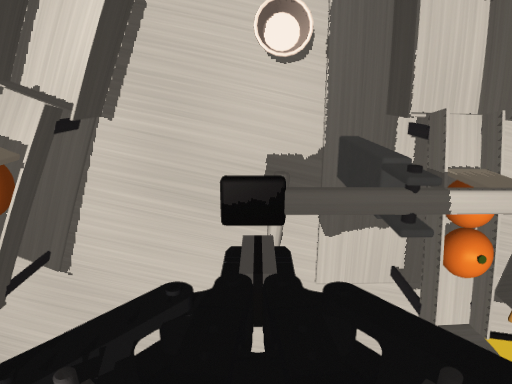

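The wrist picture shows the paddle at about (252,201), with the lever running right along tool x. The shut fingertips are at (258,240), in line with it. I'll check the paddle by backprojecting to z=186.

```bash
python3 - <<'E'
from cell import ctrl
import cv2,numpy as np
from scipy.spatial.transform import Rotation as R
def bp(c,uv,z):
    i=ctrl.get_image(c);K=np.array([[i["fx"],0,i["cx"]],[0,i["fy"],i["cy"]],[0,0,1]])
    p=cv2.undistortPoints(np.array([[uv]],float),K,np.array(i["D"],float))[0,0]
    o=np.array(i["orientation"],float); M=o if o.shape==(3,3) else R.from_euler("xyz",o).as_matrix()
    d=M@[p[0],p[1],1]; O=np.array(i["origin"]); return np.round(O+d*(z-O[2])/d[2])
print(bp("wrist",(252.5,201),186),bp("wrist",(221,201),186),bp("wrist",(285,201),186),bp("top",(181,207.5),186),bp("scene",(316,218),186))
E
```

```text
[499. 156. 186.] [504. 135. 186.] [495. 177. 186.] [498. 155. 186.] [504. 162. 186.]
```

```bash
python3 -m creep '[{"hand":0,"travel":[-0.3,0,3],"angular":[0,0,0]},{"hand":0,"travel":[-0.3,0,6],"angular":[0,0,0]},{"hand":0,"travel":[-0.3,0,7.5],"angular":[0,0,0]},{"hand":0,"travel":[-0.3,0,9],"angular":[0,0,0]},{"hand":0,"travel":[-0.3,0,10.5],"angular":[0,0,0]},{"hand":0,"travel":[-0.3,0,11.7],"angular":[0,0,0]},{"hand":0,"travel":[-0.3,0,12.4],"angular":[0,0,0]},{"hand":0,"travel":[-0.3,0,12.7],"angular":[0,0,0]},{"hand":0,"travel":[-0.3,0,12.7],"angular":[0,0,0]},{"hand":0,"travel":[-0.3,0,12.7],"angular":[0,0,0]},{"hand":0,"travel":[-0.3,0,12.7],"angular":[0,0,0]},{"hand":0,"travel":[-0.3,0,12.7],"angular":[0,0,0]},{"hand":0,"travel":[-0.3,0,12.7],"angular":[0,0,0]},{"hand":0,"travel":[-0.3,0,12.7],"angular":[0,0,0]},{"hand":0,"travel":[-0.3,0,12.7],"angular":[0,0,0]},{"hand":0,"travel":[-0.3,0,12.7],"angular":[0,0,0]},{"hand":0,"travel":[-0.3,0,12.7],"angular":[0,0,0]},{"hand":0,"travel":[-0.3,0,12.7],"angular":[0,0,0]}]'
python3 - <<'E'
from cell import ctrl
import cv2,numpy as np
for c in("top","scene"):
    i=ctrl.get_image(c)
    for n in("mandarin1","gate_small","paddle_small"):
        print(c,n,[(np.round(d["at"]).tolist(),round(d["confidence"],2)) for d in ctrl.spot_point(c,n)[:4]])
    f=i["frame"][:,:,::-1]
    f=f[160:300,70:220] if c=="top" else f[180:340,280:450]
    cv2.imwrite(f"pics/{c}2.png",cv2.resize(f,None,fx=2.3,fy=2.3)) 
a,b=[cv2.imread(f"pics/{c}2.png") for c in("top","scene")]
cv2.imwrite("pics/both2.png",np.hstack([cv2.resize(a,(390,360)),cv2.resize(b,(390,360))]))
print(ctrl.read_state()["force"])
E
```

```text
clock: 5.15
eef_pos: [502.6, 157.5, 135.3]
tool_rot: [3.14, -0.001, 1.784]
force: [-1.0, 0.8, 7.0]
width: -0.1
top mandarin1 []
top gate_small [([461.0, 348.0, 221.0], 0.42)]
top paddle_small [([503.0, 170.0, 141.0], 0.56)]
scene mandarin1 [([299.0, 330.0, 26.0], 0.66), ([462.0, 349.0, 227.0], 0.54)]
scene gate_small [([461.0, 348.0, 230.0], 0.78)]
scene paddle_small [([501.0, 170.0, 138.0], 0.91)]
[-2.26152277 -0.06986219  8.44161773]
```

View pics/both2.png

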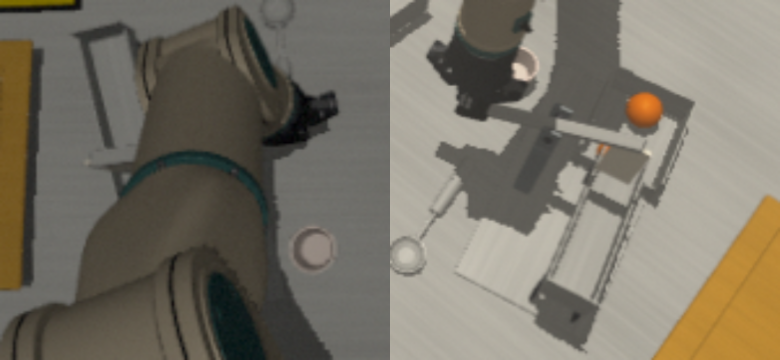

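The chute is empty behind the raised gate. One mandarin lies in the tray at (644,109). A bit of the second shows at (600,148), mostly hidden by the gate. I'll hold half a second more and look with the wrist camera.

```bash
python3 -m creep '[{"hand":0,"travel":[0,0,0],"angular":[0,0,0]},{"hand":0,"travel":[0,0,0],"angular":[0,0,0]},{"hand":0,"travel":[0,0,0],"angular":[0,0,0]},{"hand":0,"travel":[0,0,0],"angular":[0,0,0]}]'
python3 - <<'E'
from cell import ctrl
import cv2,numpy as np
i=ctrl.get_image("wrist");cv2.imwrite("pics/w2.png",i["frame"][:,:,::-1])
print([(np.round(d["at"]).tolist(),round(d["confidence"],2)) for d in ctrl.spot_point("wrist","mandarin1")])
ctrl.get_image("scene")
for d in ctrl.regions_of("scene","mandarin1"):
    v,u=np.nonzero(d["region"]);print(round(d["confidence"],2),u.mean(),v.mean(),len(u))
E
```

```text
clock: 5.95
eef_pos: [502.6, 157.3, 136.1]
tool_rot: [3.139, -0.001, 1.784]
force: [-1.7, -0.5, 6.5]
width: 0.4
[([364.0, 158.0, -1.0], 0.7)]
0.7 390.3 227.9608695652174 230
```

View pics/w2.png

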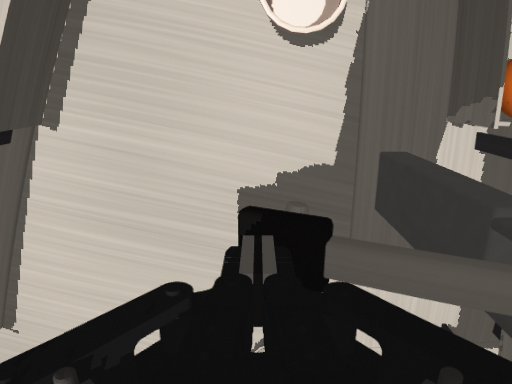

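The wrist view shows the paddle tilted under the fingertips and one mandarin at the right edge (508,90). I'll backproject the hidden orange patch from the scene camera.

```bash
python3 - <<'E'
from cell import ctrl
import cv2,numpy as np
from scipy.spatial.transform import Rotation as R
i=ctrl.get_image("scene");f=i["frame"]
h=cv2.cvtColor(f,cv2.COLOR_RGB2HSV);m=((h[...,0]<14)&(h[...,1]>190)&(h[...,2]>80)).astype(np.uint8)
m[:,:330]=0;m[:200]=0;m[265:]=0
n,_,st,ce=cv2.connectedComponentsWithStats(m)
K=np.array([[i["fx"],0,i["cx"]],[0,i["fy"],i["cy"]],[0,0,1]])
o=np.array(i["orientation"],float); M=o if o.shape==(3,3) else R.from_euler("xyz",o).as_matrix()
O=np.array(i["origin"])
for k in range(1,n):
    if st[k,4]<4: continue
    p=cv2.undistortPoints(np.array([[ce[k]]]),K,np.array(i["D"],float))[0,0];d=M@[p[0],p[1],1]
    for z in(31,60,85):
        P=O+d*(z-O[2])/d[2]; r=(P-[339.5,338,6])[:2]; print(st[k],z,np.round(P),"tray xy",np.round([r@[.977,.215],r@[-.215,.977]]))
cv2.imwrite("pics/c3.png",cv2.resize(f[190:290,330:430][:,:,::-1],None,fx=6,fy=6,interpolation=cv2.INTER_CUBIC))
E
```

```text
[384 222  14  12 116] 31 [295. 332.  31.] tray xy [-44.   4.]
[384 222  14  12 116] 60 [313. 333.  60.] tray xy [-27.   1.]
[384 222  14  12 116] 85 [328. 334.  85.] tray xy [-12.  -2.]
```

View pics/c3.png

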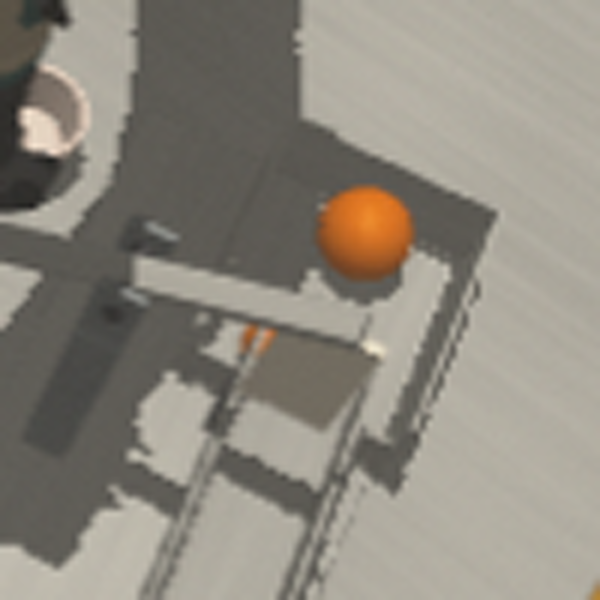

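```bash
python3 - <<'E'
from cell import ctrl
import cv2,numpy as np
from scipy.spatial.transform import Rotation as R
i=ctrl.get_image("scene")
K=np.array([[i["fx"],0,i["cx"]],[0,i["fy"],i["cy"]],[0,0,1]])
o=np.array(i["orientation"],float); M=o if o.shape==(3,3) else R.from_euler("xyz",o).as_matrix()
O=np.array(i["origin"]);p=cv2.undistortPoints(np.array([[[372.8,246.7]]]),K,np.array(i["D"],float))[0,0];d=M@[p[0],p[1],1]
for z in(20,31,50,80,100):
    P=O+d*(z-O[2])/d[2]; r=(P-[339.5,338,6])[:2]; print(z,np.round(P),"tray xy",np.round([r@[.977,.215],r@[-.215,.977]]))
E
```

```text
20 [383. 325.  20.] tray xy [ 40. -22.]
31 [389. 325.  31.] tray xy [ 46. -23.]
50 [399. 326.  50.] tray xy [ 56. -25.]
80 [415. 327.  80.] tray xy [ 71. -27.]
100 [425. 328. 100.] tray xy [ 82. -29.]
```

The patch fits a ball in the back of the tray, around (40,-20) from its middle at ball height. It would lie too far sideways for a ball in the chute. I'll release the paddle and check again.

```bash
python3 -m creep '[{"hand":0,"travel":[0,0,-1.2],"angular":[0,0,0]},{"hand":0,"travel":[0,0,-2.4],"angular":[0,0,0]},{"hand":0,"travel":[0,0,-3.6],"angular":[0,0,0]},{"hand":0,"travel":[0,0,-4.8],"angular":[0,0,0]},{"hand":0,"travel":[0,0,-6],"angular":[0,0,0]},{"hand":0,"travel":[0,0,-9],"angular":[0,0,0]},{"hand":0,"travel":[0,0,-12.5],"angular":[0,0,0]},{"hand":0,"travel":[0,12,-13],"angular":[0,0,0]},{"hand":0,"travel":[0,16,-13],"angular":[0,0,0]},{"hand":0,"travel":[0,20,-13],"angular":[0,0,0]},{"hand":0,"travel":[0,20,-13],"angular":[0,0,0]},{"hand":0,"travel":[0,20,-13],"angular":[0,0,0]},{"hand":0,"travel":[0,20,-13],"angular":[0,0,0]},{"hand":0,"travel":[0,20,-13],"angular":[0,0,0]}]'
python3 - <<'E'
from cell import ctrl
import cv2,numpy as np
o=[]
for c in("top","scene"):
    i=ctrl.get_image(c)
    for n in("mandarin1","gate_small","paddle_small","orange1","paddle_large"):
        print(c,n,[(np.round(d["at"]).tolist(),round(d["confidence"],2)) for d in ctrl.spot_point(c,n)[:4]])
    f=i["frame"][:,:,::-1]
    f=f[140:300,80:240] if c=="top" else f[180:340,280:440]
    o.append(cv2.resize(f,(390,390)))
cv2.imwrite("pics/both3.png",np.hstack(o)); print(ctrl.read_state()["force"])
E
```

```text
clock: 7.65
eef_pos: [696.3, 200.1, 266.5]
tool_rot: [3.141, -0.001, 1.785]
force: [0.8, -0.1, -0.2]
width: -0.1
top mandarin1 []
top gate_small []
top paddle_small [([505.0, 158.0, 189.0], 0.77), ([606.0, 198.0, 1.0], 0.67)]
top orange1 [([631.0, -109.0, 117.0], 0.71), ([519.0, -192.0, 1.0], 0.53), ([566.0, -99.0, 110.0], 0.49), ([534.0, -95.0, 179.0], 0.3)]
top paddle_large [([499.0, -300.0, 186.0], 0.91)]
scene mandarin1 [([296.0, 331.0, 28.0], 0.62), ([379.0, 338.0, 33.0], 0.5)]
scene gate_small [([457.0, 358.0, 181.0], 0.54)]
scene paddle_small [([501.0, 156.0, 185.0], 0.71)]
scene orange1 [([568.0, -98.0, 104.0], 0.88), ([635.0, -110.0, 117.0], 0.77)]
scene paddle_large [([502.0, -306.0, 186.0], 0.68), ([603.0, -304.0, 1.0], 0.5)]
[ 0.0416069  -0.45250621  0.30231623]
```

View pics/both3.png

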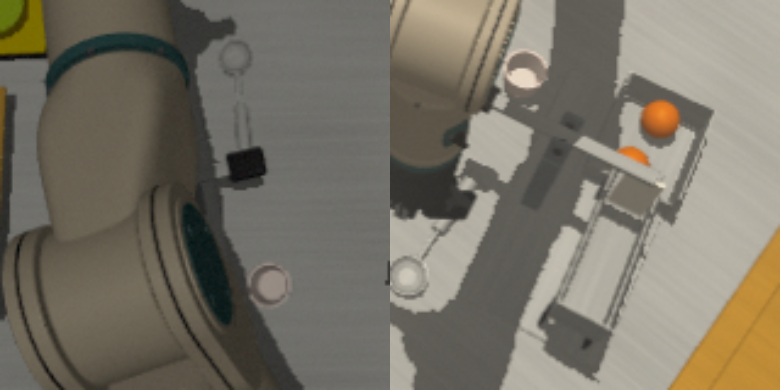

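```bash
python3 -c "
from cell import ctrl
print(ctrl.finish_job())"
```

```text
the job is handed in; nothing more can be done
None
```

I pressed the left (mandarin) dispenser's paddle with the shut fingers, about 50 mm down at 7–8 N. After about two seconds I let it come back up, moved the tool clear and handed the job in at about 8 s on the clock; no verdict was reported.

**Last checks (scene camera):**
- **Mandarins:** both are in the catch tray, at (296,331,28) and (379,338,33). That is about 44 mm ahead of and 39 mm behind its middle, inside the 75 mm limit.
- **Small lever:** the paddle is back at about 185 mm and the gate is down at its starting position.
- **Oranges and large paddle:** they are where they started, to within the few-millimetre error of the measurement.
- **Contact:** the force on the tool was near zero.

**Not confirmed or in disagreement:**
- **Mandarins from above:** the arm hid the tray from the top camera, so only the scene camera confirms them. While the gate was up, the second mandarin was almost hidden; it was only seen clearly after release.
- **Stray network reports:** a few wrong reports, such as the cup taken for a mandarin, did not match the pictures and I ignored them.
- **Bystanders:** I did not re-measure them all. The cup and spoon look unmoved.

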